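Raise the cleaning booth's sash to the green mark

ROBOT

A 6-joint arm with a two-finger parallel gripper is mounted at the origin on the work surface. World frame = base frame: x ahead of the robot, y to its left, z up, the work surface at z = 0. Lengths are in mm, angles in rad, forces in N, time in s.
With the tool pointing down it reaches from about 275 to 750 mm from the base axis. Payload 10.2 kg.
Tool frame: the origin (TCP) lies midway between the tips of the shut fingers; the grasp point (between the pads) lies 19 mm behind it; z points along the fingers, y is the line along which they close (so a half turn about z gives the same grasp; the last joint's range is limited). The gripper opens to 85 mm and grips with 20 to 120 N. Pads are 22 mm wide; open, the fingers measure 114 mm over their backs; the gripper's body (76 mm by 85 mm) begins 54 mm behind the grasp point. The pads swing forward as they close: fully open they stand 13 mm farther back than shut.
Start: joints at [0.996, 0.313, 1.498, -0, 1.331, -0.223], TCP at [180.922, 492.847, 231.294] pointing down, gripper open.
Joint ranges: [-2.94, 2.94], [-0.97, 2.17], [0.19, 2.56], [-1.23, 4.37], [0.02, 3.11], [-2.88, 2.88]. Speed limits (rad/s): [2.39, 2.39, 3.01, 3.14, 3.14, 3.14].

INTERFACE

Orientations are given as a unit quaternion [w, x, y, z].
In Python, from rig import sense, capture, finish_job, find_in, place_of gives the robot as it stands. The module is installed in compiled form; this text tells all that it offers.
- The arm moves only by the shell command python3 -m jog 'ROWS' [FORCE]. ROWS is JSON, a list of rows, each an object of numbers: "tx", "ty", "tz": the shift along the tool's x, y, z in mm; "ax", "ay", "az": the turn, a rotation vector about the tool's x, y, z in rad; "jaw": the closure, from -1 (fully open) to 1 (shut), so that 0 is half open. In form: [{"tx": .., "ty": .., "tz": .., "ax": .., "ay": .., "az": .., "jaw": ..}, ...]. A call has 1 to 5 rows; each row shifts and turns the commanded pose from where the row before left it, along the tool's axes as they then stand; what a row does not reach is not made up. A row lasts 1/8 s, in which the tool goes at most 62.5 mm and 10.7 degrees, less where a joint would pass 70% of its speed; a pose out of reach is approached as far as the arm can. A call with a gripper value outside its range is refused whole. The fingers move at their own pace and stop on an object; FORCE is the grip in N (left out, the last holds). Time passes only in rows, so rows that do not move let the fingers close. It gives the time, the measured TCP pose, the force, the opening and the grip force at its end, in the units of the state.
- sense(): the state, without advancing time (a new reading comes with each control period).
- capture(name): name is "side" or "top"; returns a dict with "color" (384x512x3 uint8, red, green, blue), "depth" (384x512 float32, mm along the optical axis (not along the pixel's ray), 0 where there is no reading), "fx", "fy", "cx", "cy" (pixels), "k1" (the pictures are not rectified: a ray, as slopes to the right and down, at radius r is drawn at 1 + k1 r^2 times it, then the intrinsics apply), "camera_from_world" (4x4, takes a point from world to camera coordinates). Camera axes: x right, y up, looking along -z (the intrinsics and any distortion apply to the point x, -y, -z); pixel columns grow to the right and rows downward; lengths in mm; the calibration is good to about 2 mm. A picture is of the moment at which its call begins.
- finish_job(): hands the job in; it is judged then, once.
Trained networks look in the newest picture that a camera, given by its name, has taken for a name from the list of things; names that differ only in an ending like _2 or _b are one class to them, and where a whole thing is asked for, a point or a joint stands for the part that bears it (a point fixed in the world has none). Each returns a list of dicts, best first, with "conf" (0 to 1); they miss things now and then, are a little off and sometimes report something else, mostly with a low value. They report only what shows in the picture. A call takes as long as a camera call.
- find_in(query, camera): "centre" ([column, row] in pixels, amid what is visible of it).
- place_of(query, camera): "centre" ([column, row] in pixels: a listed point, or the origin of a listed thing).
The state is a dict: "time_s": time; "joints": joint angles; "dq": joint speeds; "tau": joint torques, N m; "eef_pos": TCP position; "ee_rot": TCP orientation; "force": force on the tool from outside, world axes, zero at the start; "wrist_torque": the same for the moment, N m; "grip_width": opening from 0.0 (shut) to 1.0 (fully open); "grip_force": force on a finger pad.
Only numpy, scipy, OpenCV 4.12 (cv2) and the standard library are available. Lean on these libraries where they do the work, as an engineer would, in place of code of your own. Each camera call takes 0.05 s, during which the arm holds its last target. There are 200 camera calls.

TASK

Open the stamp-cleaning booth for work: with your fingertips beneath the yellow lip, push the counterweighted window up until the lip is level with the green pointers on the posts, then take the hand away and leave the window standing there. Only push it: do not pinch the lip or touch the glass or its frame, and leave the stamps, inks and other loose things where they are.

Things in the scene. Friction and masses are not known exactly. Their poses are not given: they have to be found in the camera images.
- booth: open-topped splash booth for cleaning stamps, clear walls 200 mm high, fixed to the table, 250 mm deep (x) by 370 mm wide (y). Origin: centre of its underside. Its -x side is the front, facing the robot, turned by up to 0.3 rad. At the front, posts 24 mm square, 440 mm high, at x = -110, y = -168 and +168 mm, joined at the top; below the sash a fixed grey sill 125 mm high at x = -110 mm
- sash (a joint): height of the sliding window (sash) above its lowest position, 0 to 0.175 m, straight up. Counterweights hidden in the posts balance it (to within about 1 N): it takes about 2 to 5 N at the lip to slide it up or down, and it stays where it is left
- lip_edge (a point): the middle of the length of the yellow lip, on the centre line of its rolled front edge (50 mm in front of the sash plane, 140 mm above the table when the sash is lowest). x points into the booth, y along the lip, z up. The yellow lip along the foot of the sash, 260 mm wide (y): a 10 mm thick shelf that sticks out towards the robot and ends in a round rolled front edge 16 mm in diameter, 58 mm out from the sash plane in all; free beneath. Push it up from beneath
- lip_top (a point): middle of the upper face of the black rubber strip, 250 x 44 mm, on top of the lip, its upper face 10.5 mm above the height of lip_edge; not for pinching
- glass_mid (a point): middle of the clear pane of the sash, 288 mm wide (308 mm with its thin aluminium frame), 6 mm thick, rising 110 mm above the lip; to be left untouched
- marker: the green height marker: two collars clipped to the posts, fixed, at one height, each with a flat pointer 8 mm thick and 14 mm wide that sticks out towards the robot beside an end of the lip, 31 mm clear of it. Its origin is at the height of the pointers' mid-thickness, which is the marked height, 230 to 290 mm above the table
- mark (a point): the point at the marked height (mid-thickness of the pointers) midway between the two pointers, straight above the line of lip_edge: the sash is at the mark when lip_edge meets this point
- stamp_wide: loose wooden hand stamp, 90 x 50 mm block 22 mm high with a turned knob, 62 mm high in all, on the table in front of the booth's +y side. Origin: centre of its underside (scissors: under the middle). A bystander
- stamp_small: loose wooden hand stamp, 50 x 50 mm block with a turned knob, 62 mm high, on the table in front of the booth's -y side. Origin: centre of its underside (scissors: under the middle). A bystander
- stamp_drying: loose wooden hand stamp, 70 x 50 mm, 62 mm high, standing inside the booth. Origin: centre of its underside (scissors: under the middle). A bystander
- ink_jar: loose yellow ink jar, diameter 60, height 70 mm, inside the booth. Origin: centre of its underside (scissors: under the middle). A bystander
- ink_bottle: loose amber bottle, diameter 56, height 150 mm, beside the booth (+y side). Origin: centre of its underside (scissors: under the middle). A bystander
- black_jar: loose black ink jar, diameter 70, height 80 mm, beside the booth (-y side). Origin: centre of its underside (scissors: under the middle). A bystander
- ink_pad: loose red ink pad in a grey case, 100 x 140 x 18 mm, flat on the table. Origin: centre of its underside (scissors: under the middle). A bystander
- scissors: loose scissors with green handles, 190 mm long, 10 mm high, flat on the table. Origin: centre of its underside (scissors: under the middle). A bystander

How it is judged:
By the outcome, as a careful person would: the job done as asked, in the order asked, and still so for the second after the job is handed in, with the robot touching nothing.
It also fails if it takes over 48 s, if anything falls off the work surface, if the arm or the gripper's body presses on something with over 40 N, if the wrist force passes 120 N, or if a joint passes its speed limit or range.

## Working session

There is one attempt and no reset: what is moved stays moved. The work goes in short steps, Python scripts to look and compute and a shell command to move; the robot and the scene stay as the last step left them, time stands still between calls to the robot, and variables do not carry over. Pictures are saved under pics/ and viewed, at most 10 in all, crops included, and the job is handed in when it is done.

```bash
mkdir -p pics
cat > h.py <<'E'
import numpy as np, cv2
from rig import *
def ray(c,px):
    K=np.array([[c['fx'],0,c['cx']],[0,c['fy'],c['cy']],[0,0,1]])
    u=cv2.undistortPoints(np.array([[px]],float),K,np.array([c['k1'],0,0,0,0.]))[0,0]
    T=np.linalg.inv(np.array(c['camera_from_world']))
    return T[:3,3],T[:3,:3]@np.array([u[0],-u[1],-1.])
def at_z(c,px,z):
    o,d=ray(c,px); return o+d*(z-o[2])/d[2]
def at_d(c,px,r=1):
    x,y=int(round(px[0])),int(round(px[1])); D=c['depth'][max(y-r,0):y+r+1,max(x-r,0):x+r+1]; D=D[D>0]
    if len(D)==0: return None
    o,d=ray(c,px); return o+d*np.median(D)
def tri(c1,p1,c2,p2):
    o1,d1=ray(c1,p1);o2,d2=ray(c2,p2)
    A=np.c_[d1,-d2]; s=np.linalg.lstsq(A,o2-o1,rcond=None)[0]
    a=o1+d1*s[0];b=o2+d2*s[1]; return (a+b)/2,np.linalg.norm(a-b)
E
cat > m.py <<'E'
from h import *
np.set_printoptions(precision=1,suppress=True)
C={n:capture(n) for n in('side','top')}
for n in C: cv2.imwrite(f'pics/{n}0.png',C[n]['color'][...,::-1])
P={}
for q in['lip_edge','lip_top','glass_mid','mark','marker','booth','stamp_wide','stamp_small','ink_bottle','black_jar','ink_pad','scissors']:
    for n in C:
        r=place_of(q,n)
        if r:
            p=r[0]['centre'];P[q,n]=p;print(q,n,np.array(p),round(r[0]['conf'],2),at_d(C[n],p))
    if (q,'side') in P and (q,'top') in P: print('   tri',*tri(C['side'],P[q,'side'],C['top'],P[q,'top']))
s=sense();print(s['eef_pos'],s['ee_rot'],s['force'],s['time_s'])
for n in C:print(n,np.linalg.inv(C[n]['camera_from_world'])[:3,3])
E
python3 m.py
```

```text
lip_edge side [253.9 194.9] 0.92 [577.3  60.6 164.6]
lip_edge top [230.5 188. ] 0.84 [580.1  82.8 166.9]
   tri [583.2  82.8 149.7] 4.765197726656387
lip_top side [260.6 185.8] 0.93 [612.3  96.4 167.3]
lip_top top [226.3 183.2] 0.6 [593.5  95.2 167.1]
   tri [601.3  92.  171.9] 17.217175823400968
glass_mid side [268.5 175.1] 0.65 [626.7  71.7 214.9]
glass_mid top [226.6 170. ] 0.96 [621.9  89.5 265. ]
   tri [631.5  92.1 202.4] 7.248435993801441
booth side [292.5 223.1] 0.64 [641.3 -70.7 136.9]
booth top [226.2 144.2] 0.61 [731.  109.   19.3]
   tri [735.3 111.7 -14.1] 2.7451799958628333
stamp_wide side [210.3 204.9] 0.85 [495.8 260.6  21.8]
stamp_wide top [171.7 213.7] 0.57 [499.5 271.1  56.4]
   tri [499.7 280.4   8.3] 2.133298953675065
stamp_small side [274.4 279.9] 0.58 [ 556.8 -150.1   22.7]
stamp_small top [303.7 197.6] 0.78 [ 562.  -143.1   63.2]
   tri [ 560.7 -148.2   19.9] 5.680482286383115
ink_bottle side [228.4 192.5] 0.73 [584.1 335.7   6.5]
ink_bottle top [151.6 182.4] 0.83 [594.4 330.2  89.7]
   tri [595.7 357.   -8.8] 9.857338729896048
black_jar side [316.6 276. ] 0.92 [ 660.7 -194.    40.5]
black_jar top [309.  162.9] 0.84 [ 670.3 -155.    80.5]
   tri [ 678.7 -165.6    9.5] 0.9181998455727991
ink_pad side [179.4 190.3] 0.8 [419.5 394.7  18. ]
ink_pad top [131.8 232.3] 0.67 [434.5 406.9  19.2]
   tri [428.1 412.9   4.8] 11.110322822341386
scissors side [321.9 315.5] 0.96 [ 625.5 -298.     6.9]
scissors top [343.8 181.9] 0.77 [ 619.5 -283.2   10.3]
   tri [ 625.4 -288.8   -3.3] 10.54238268484557
[180.9 492.8 231.3] [0.  0.2 1.  0. ] [-0.6 -0.3 -0.2] 1.3
side [ 189. -962.  874.]
top [ 521.5   26.  1276.2]
```

Run:
```python
import cv2
a=cv2.imread('pics/side0.png')[100:330,170:400];b=cv2.imread('pics/top0.png')[90:260,120:350]
cv2.imwrite('pics/s1.png',cv2.resize(a,(600,600),interpolation=3));cv2.imwrite('pics/t1.png',cv2.resize(b,(800,591),interpolation=3))
```

```text
(no output)
```

View pics/s1.png

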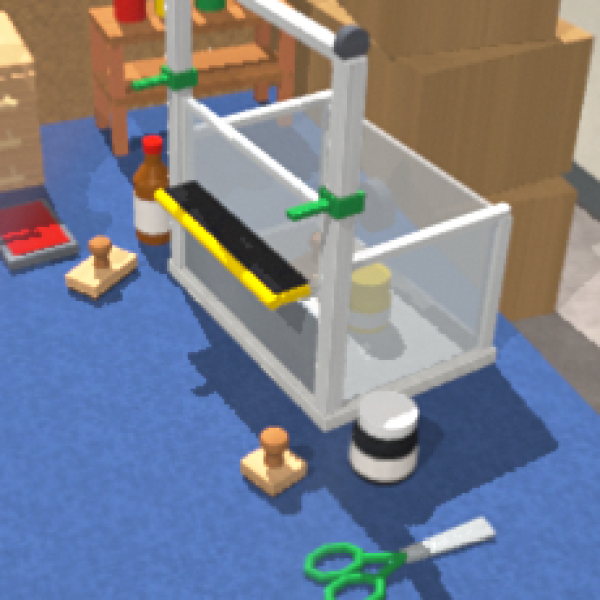

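View pics/t1.png

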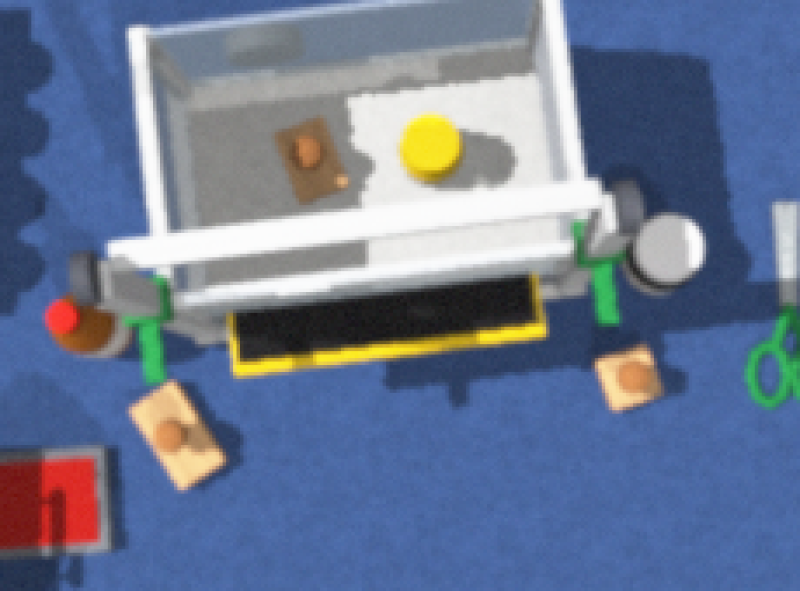

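The side view shows the yellow lip running from about (230,173) to (287,213), with green pointer tips near (224,132) and (283,181). In the top view the lip runs from (187,197) to (277,186), with pointers at (164,195) and (294,179). The booth front is clear between the two stamps. Next I'll segment these parts by colour and read their depth.

```bash
cat > seg.py <<'E'
from h import *
np.set_printoptions(precision=1,suppress=True)
def cloud(c,m):
    v,u=np.nonzero(m&(c['depth']>0)); 
    K=np.array([[c['fx'],0,c['cx']],[0,c['fy'],c['cy']],[0,0,1]])
    n=cv2.undistortPoints(np.c_[u,v].astype(float)[:,None],K,np.array([c['k1'],0,0,0,0.]))[:,0]
    d=c['depth'][v,u]; T=np.linalg.inv(np.array(c['camera_from_world']))
    return np.c_[n[:,0]*d,-n[:,1]*d,-d]@T[:3,:3].T+T[:3,3]
def parts(n):
    c=capture(n);h=cv2.cvtColor(c['color'],cv2.COLOR_RGB2HSV);H,S,V=[h[...,i].astype(int) for i in range(3)]
    g=cloud(c,(H>45)&(H<80)&(S>120)&(V>50)); y=cloud(c,(H>22)&(H<34)&(S>150)&(V>100))
    g=g[(g[:,2]>200)&(g[:,2]<330)&(abs(g[:,0]-600)<100)&(abs(g[:,1]-80)<260)]; y=y[(y[:,2]>120)&(y[:,2]<320)&(abs(y[:,0]-590)<70)&(abs(y[:,1]-85)<160)]
    return g,y
if __name__=='__main__':
  for n in('side','top'):
    g,y=parts(n)
    for nm,p in(('gL',g[g[:,1]>90]),('gR',g[g[:,1]<90]),('lip',y)):
        print(n,nm,len(p),'min',np.percentile(p,3,axis=0),'med',np.median(p,axis=0),'max',np.percentile(p,97,axis=0))
    if n=='top':
        for p in(g[g[:,1]>90],g[g[:,1]<90]): print(p[np.argsort(p[:,0])][::max(1,len(p)//12)])
        for lo in range(-50,240,30):
            q=y[(y[:,1]>lo)&(y[:,1]<=lo+30)]
            if len(q):print(lo,len(q),q[:,0].min(),np.median(q,axis=0))
E
python3 seg.py
```

```text
side gL 122 min [540.7 234.9 281.2] med [584.  241.3 291. ] max [616.  256.4 299. ]
side gR 184 min [594.3 -96.7 281.3] med [637.8 -90.2 291.5] max [667.1 -72.5 299.2]
side lip 380 min [552.9 -46.7 153.7] med [580.   35.8 162.1] max [633.6 197.5 166.6]
top gL 138 min [540.9 237.1 287.5] med [570.9 246.3 292.2] max [611.4 259.6 300.5]
top gR 127 min [593.8 -93.  287.1] med [619.4 -82.8 291.9] max [659.5 -62.1 299.6]
top lip 417 min [554.4 -42.3 158.2] med [576.1  78.4 163.8] max [610.2 208.2 168.5]
[[540.4 250.4 290.2]
 [545.5 250.  292.7]
 [550.7 247.9 291.7]
 [555.7 251.  290.2]
 [560.7 253.2 292.6]
 [563.8 241.3 288.6]
 [568.8 244.2 288.3]
 [573.7 249.  290.8]
 [578.8 252.2 288.8]
 [581.9 245.7 283.7]
 [585.8 252.8 298.8]
 [592.  237.  290.3]
 [611.3 243.2 300.6]]
[[591.2 -83.3 288.7]
 [596.3 -85.6 290. ]
 [601.2 -80.2 290.9]
 [606.4 -85.1 292.5]
 [609.2 -77.9 286.6]
 [614.2 -87.5 292.2]
 [619.3 -87.3 293. ]
 [622.5 -90.5 287.1]
 [627.2 -84.8 290.4]
 [632.4 -77.2 287.8]
 [636.3 -71.1 297. ]
 [639.1 -83.6 298.9]
 [656.7 -60.4 295.6]]
-50 64 586.3245625292059 [595.3 -38.3 163.1]
-20 48 582.2923016070469 [588.5  -4.9 163.5]
10 40 576.0743860259565 [582.3  25.4 163.7]
40 45 572.0847486944303 [578.   55.4 164.1]
70 45 568.3315833056049 [574.2  84.2 164.1]
100 43 561.6099578598191 [568.3 115.5 164.8]
130 38 557.96648536069 [564.1 144.3 164. ]
160 43 554.3371535016479 [560.2 175.4 164.1]
190 51 550.8533688195434 [562.1 204.4 163. ]
```

```bash
cat > plan.py <<'E'
import sys
from h import *
from scipy.spatial.transform import Rotation as R
# usage: plan.py x y z [pitch_down_rad] [N]; target: tool z = booth x (yaw), tool y horizontal
np.set_printoptions(precision=3,suppress=True)
s=sense();q=np.array(s['ee_rot']);Rc=R.from_quat(q[[1,2,3,0]])
p=np.array(s['eef_pos']);a=[float(v) for v in sys.argv[1:]]
t=np.array(a[:3]);pit=a[3];yaw=a[4] if len(a)>4 else .157
z=np.array([np.cos(pit)*np.cos(yaw),np.cos(pit)*np.sin(yaw),-np.sin(pit)])
best=None
for sg in(1,-1):
    y=sg*np.array([-np.sin(yaw),np.cos(yaw),0]);x=np.cross(y,z)
    T=R.from_matrix(np.c_[x,y,z]); v=(Rc.inv()*T).as_rotvec()
    if best is None or np.linalg.norm(v)<np.linalg.norm(best): best=v
print('pos',p,'axes cols\n',Rc.as_matrix());print('shift tool',Rc.inv().apply(t-p),'rotvec tool',best,'|rot|deg',np.degrees(np.linalg.norm(best)))
print('force',np.array(s['force']),'t',s['time_s'],'j',np.array(s['joints']),'w',s['grip_width'])
E
python3 plan.py 400 60 260 1.5708
```

```text
pos [180.927 492.849 231.293] axes cols
 [[-0.939  0.345  0.   ]
 [ 0.345  0.939 -0.   ]
 [-0.    -0.    -1.   ]]
shift tool [-354.815 -330.844  -28.698] rotvec tool [-0.     0.    -0.509] |rot|deg 29.152899319776868
force [0.372 1.069 0.317] t 1.4 j [ 0.996  0.313  1.498 -0.     1.331 -0.223] w 1.0041915451043795
```

```bash
python3 -m jog '[{"tx":-35,"ty":-33,"tz":-3,"jaw":1},{"tx":-35,"ty":-33,"tz":-3,"jaw":1},{"tx":-35,"ty":-33,"tz":-3,"jaw":1},{"tx":-35,"ty":-33,"tz":-3,"jaw":1},{"tx":-35,"ty":-33,"tz":-3,"jaw":1}]' 20
python3 -m jog '[{"tx":-35,"ty":-33,"tz":-3,"jaw":1},{"tx":-35,"ty":-33,"tz":-3,"jaw":1},{"tx":-35,"ty":-33,"tz":-3,"jaw":1},{"tx":-35,"ty":-33,"tz":-3,"jaw":1},{"tx":-35,"ty":-33,"tz":-3,"jaw":1}]'
python3 -m jog '[{"az":-0.17,"jaw":1},{"az":-0.17,"jaw":1},{"az":-0.17,"jaw":1},{"jaw":1}]'
python3 plan.py 430 60 200 0
```

```text
pos [180.927 492.849 231.293] axes cols
 [[-0.939  0.345  0.   ]
 [ 0.345  0.939 -0.   ]
 [-0.    -0.    -1.   ]]
shift tool [-382.976 -320.506   31.303] rotvec tool [-0.399 -1.534 -0.399] |rot|deg 93.63009189737237
force [0.372 1.069 0.317] t 1.4 j [ 0.996  0.313  1.498 -0.     1.331 -0.223] w 1.0041915451043795schema error: expected keys tx, ty, tz, ax, ay, az, jaw
schema error: expected keys tx, ty, tz, ax, ay, az, jaw
schema error: expected keys tx, ty, tz, ax, ay, az, jaw
```

All seven keys are required in every row.

```bash
python3 -m jog '[{"tx":-35,"ty":-33,"tz":-3,"ax":0,"ay":0,"az":0,"jaw":1},{"tx":-35,"ty":-33,"tz":-3,"ax":0,"ay":0,"az":0,"jaw":1},{"tx":-35,"ty":-33,"tz":-3,"ax":0,"ay":0,"az":0,"jaw":1},{"tx":-35,"ty":-33,"tz":-3,"ax":0,"ay":0,"az":0,"jaw":1},{"tx":-35,"ty":-33,"tz":-3,"ax":0,"ay":0,"az":0,"jaw":1}]' 20
python3 -m jog '[{"tx":-35,"ty":-33,"tz":-3,"ax":0,"ay":0,"az":0,"jaw":1},{"tx":-35,"ty":-33,"tz":-3,"ax":0,"ay":0,"az":0,"jaw":1},{"tx":-35,"ty":-33,"tz":-3,"ax":0,"ay":0,"az":0,"jaw":1},{"tx":-35,"ty":-33,"tz":-3,"ax":0,"ay":0,"az":0,"jaw":1},{"tx":-35,"ty":-33,"tz":-3,"ax":0,"ay":0,"az":0,"jaw":1}]'
python3 -m jog '[{"tx":0,"ty":0,"tz":0,"ax":0,"ay":0,"az":-0.17,"jaw":1},{"tx":0,"ty":0,"tz":0,"ax":0,"ay":0,"az":-0.17,"jaw":1},{"tx":0,"ty":0,"tz":0,"ax":0,"ay":0,"az":-0.17,"jaw":1},{"tx":0,"ty":0,"tz":0,"ax":0,"ay":0,"az":0,"jaw":1}]'
python3 plan.py 430 60 200 0
```

```text
time_s: 2.02
eef_pos: [288.8, 276.3, 246.6]
ee_rot: [0.0, 0.175, 0.985, 0.0]
force: [0.4, 0.2, -0.4]
grip_width: -0.001
grip_force: 0.0
time_s: 2.65
eef_pos: [396.3, 60.9, 261.6]
ee_rot: [0.0, 0.175, 0.985, 0.0]
force: [0.8, 0.2, 0.1]
grip_width: 0.003
grip_force: 0.0
time_s: 3.15
eef_pos: [395.8, 62.4, 261.4]
ee_rot: [0.0, -0.078, 0.997, -0.0]
force: [-0.2, -0.4, 0.4]
grip_width: -0.002
grip_force: 0.0
pos [395.754  62.436 261.352] axes cols
 [[-0.988 -0.156  0.   ]
 [-0.156  0.988 -0.   ]
 [-0.    -0.    -1.   ]]
shift tool [-33.441  -7.746  61.355] rotvec tool [-0.    -1.571 -0.   ] |rot|deg 89.9944548054999
force [-0.221 -0.354  0.413] t 3.15 j [-0.138  0.008  1.779 -0.     1.354 -1.865] w -0.001576919194146675
```

```bash
python3 -m jog '[{"tx":-10,"ty":0,"tz":0,"ax":0,"ay":-0.175,"az":0,"jaw":1},{"tx":-10,"ty":0,"tz":0,"ax":0,"ay":-0.175,"az":0,"jaw":1},{"tx":-10,"ty":0,"tz":0,"ax":0,"ay":-0.175,"az":0,"jaw":1},{"tx":-10,"ty":0,"tz":0,"ax":0,"ay":-0.175,"az":0,"jaw":1},{"tx":0,"ty":0,"tz":0,"ax":0,"ay":-0.175,"az":0,"jaw":1}]'
python3 plan.py 430 60 200 0
```

```text
time_s: 3.78
eef_pos: [433.6, 70.5, 272.0]
ee_rot: [0.408, -0.073, 0.91, 0.036]
force: [1.2, 1.3, -0.1]
grip_width: -0.0
grip_force: 0.0
pos [433.64   70.492 272.032] axes cols
 [[-0.657 -0.162  0.736]
 [-0.103  0.987  0.126]
 [-0.747  0.007 -0.665]]
shift tool [ 57.252 -10.264  43.918] rotvec tool [ 0.008 -0.728 -0.004] |rot|deg 41.70421212091847
force [ 1.225  1.319 -0.06 ] t 3.775 j [-0.332 -0.322  2.251  0.739  0.561 -2.568] w -0.0001320590202341364
```

```bash
R='{"tx":0}'; python3 -m jog '[{"tx":0,"ty":0,"tz":0,"ax":0,"ay":0,"az":0.18,"jaw":1},{"tx":0,"ty":0,"tz":0,"ax":0,"ay":0,"az":0.18,"jaw":1},{"tx":0,"ty":0,"tz":0,"ax":0,"ay":0,"az":0.18,"jaw":1},{"tx":0,"ty":0,"tz":0,"ax":0,"ay":0,"az":0.18,"jaw":1},{"tx":0,"ty":0,"tz":0,"ax":0,"ay":0,"az":0.18,"jaw":1}]' >/dev/null
python3 -m jog '[{"tx":0,"ty":0,"tz":0,"ax":0,"ay":0,"az":0.18,"jaw":1},{"tx":0,"ty":0,"tz":0,"ax":0,"ay":0,"az":0.18,"jaw":1},{"tx":0,"ty":0,"tz":0,"ax":0,"ay":0,"az":0.18,"jaw":1},{"tx":0,"ty":0,"tz":0,"ax":0,"ay":0,"az":0.18,"jaw":1},{"tx":0,"ty":0,"tz":0,"ax":0,"ay":0,"az":0.18,"jaw":1}]' >/dev/null
python3 -m jog '[{"tx":0,"ty":0,"tz":0,"ax":0,"ay":0,"az":0.18,"jaw":1},{"tx":0,"ty":0,"tz":0,"ax":0,"ay":0,"az":0.18,"jaw":1},{"tx":0,"ty":0,"tz":0,"ax":0,"ay":0,"az":0.18,"jaw":1},{"tx":0,"ty":0,"tz":0,"ax":0,"ay":0,"az":0.18,"jaw":1},{"tx":0,"ty":0,"tz":0,"ax":0,"ay":0,"az":0.18,"jaw":1}]' >/dev/null
python3 -m jog '[{"tx":0,"ty":0,"tz":0,"ax":0,"ay":0,"az":0.18,"jaw":1},{"tx":0,"ty":0,"tz":0,"ax":0,"ay":0,"az":0.18,"jaw":1},{"tx":0,"ty":0,"tz":0,"ax":0,"ay":0,"az":0.08,"jaw":1}]'
python3 plan.py 450 64 200 0
```

```text
time_s: 6.02
eef_pos: [433.6, 70.8, 271.5]
ee_rot: [-0.038, 0.911, 0.072, 0.405]
force: [-0.1, -0.1, 0.1]
grip_width: -0.004
grip_force: 0.0
pos [433.626  70.768 271.548] axes cols
 [[ 0.662  0.162  0.732]
 [ 0.101 -0.987  0.127]
 [ 0.743 -0.01  -0.669]]
shift tool [-43.015  10.044  59.007] rotvec tool [-0.009  0.733 -0.007] |rot|deg 42.012729338099
force [-0.104 -0.065  0.075] t 6.025 j [-0.33  -0.319  2.248  0.731  0.565  0.584] w -0.0035032177912442545
```

```bash
python3 -m jog '[{"tx":-14,"ty":3,"tz":25,"ax":0,"ay":0,"az":0,"jaw":1},{"tx":-14,"ty":3,"tz":25,"ax":0,"ay":0,"az":0,"jaw":1},{"tx":-14,"ty":3,"tz":25,"ax":0,"ay":0,"az":0,"jaw":1},{"tx":0,"ty":0,"tz":0,"ax":0,"ay":0.12,"az":0,"jaw":1},{"tx":0,"ty":0,"tz":0,"ax":0,"ay":0.12,"az":0,"jaw":1}]'
python3 -m jog '[{"tx":0,"ty":0,"tz":0,"ax":0,"ay":0.12,"az":0,"jaw":1},{"tx":0,"ty":0,"tz":0,"ax":0,"ay":0.12,"az":0,"jaw":1},{"tx":0,"ty":0,"tz":0,"ax":0,"ay":0.12,"az":0,"jaw":1},{"tx":0,"ty":0,"tz":0,"ax":0,"ay":0.12,"az":0,"jaw":1},{"tx":0,"ty":0,"tz":0,"ax":0,"ay":0,"az":0,"jaw":1}]' 
python3 plan.py 460 64 122 0
```

```text
time_s: 6.65
eef_pos: [461.4, 73.2, 187.6]
ee_rot: [-0.055, 0.881, 0.076, 0.464]
force: [-0.2, 0.7, 0.7]
grip_width: -0.002
grip_force: 0.0
time_s: 7.28
eef_pos: [478.0, 77.4, 187.0]
ee_rot: [-0.077, 0.758, 0.063, 0.644]
force: [0.5, 0.3, 0.3]
grip_width: 0.003
grip_force: 0.0
pos [477.968  77.364 186.979] axes cols
 [[ 0.162  0.195  0.967]
 [-0.004 -0.98   0.198]
 [ 0.987 -0.036 -0.158]]
shift tool [-66.983  11.925  -9.739] rotvec tool [-0.042  0.16  -0.033] |rot|deg 9.643093731754218
force [0.501 0.256 0.306] t 7.275 j [-0.408  0.301  2.563  2.486  1.188 -1.365] w 0.0031978835009952708
```

```bash
python3 -m jog '[{"tx":0,"ty":3,"tz":15,"ax":0,"ay":0,"az":0,"jaw":1},{"tx":-5,"ty":3,"tz":12,"ax":-0.02,"ay":0.05,"az":-0.015,"jaw":1},{"tx":-15,"ty":0,"tz":0,"ax":-0.02,"ay":0.05,"az":-0.015,"jaw":1},{"tx":-15,"ty":0,"tz":0,"ax":0,"ay":0.05,"az":0,"jaw":1}]'
python3 plan.py 510 73 122 0
```

```text
time_s: 7.78
eef_pos: [502.3, 77.3, 151.0]
ee_rot: [-0.056, 0.706, 0.058, 0.704]
force: [0.5, 0.2, -0.4]
grip_width: 0.004
grip_force: 0.0
pos [502.316  77.295 151.026] axes cols
 [[ 0.002  0.162  0.987]
 [ 0.003 -0.987  0.162]
 [ 1.     0.002 -0.002]]
shift tool [-29.023   5.41    6.953] rotvec tool [-0.006  0.002  0.002] |rot|deg 0.371982668670332
force [ 0.516  0.201 -0.437] t 7.775 j [-0.335  0.658  2.496  2.644  1.579 -1.579] w 0.003510165481700898
```

```bash
python3 -m jog '[{"tx":-15,"ty":0,"tz":0,"ax":0,"ay":0,"az":0,"jaw":1},{"tx":-15,"ty":3,"tz":0,"ax":0,"ay":0,"az":0,"jaw":1},{"tx":-1,"ty":2,"tz":20,"ax":0,"ay":0,"az":0,"jaw":1},{"tx":0,"ty":0,"tz":20,"ax":0,"ay":0,"az":0,"jaw":1}]'
python3 plan.py 594 85 122 0
python3 - <<'E'
from h import *
a=capture('side')['color'][...,::-1][80:310,130:360];cv2.imwrite('pics/s2.png',cv2.resize(a,(600,600),interpolation=3))
E
```

```text
time_s: 8.28
eef_pos: [543.4, 78.1, 119.9]
ee_rot: [-0.057, 0.707, 0.058, 0.703]
force: [0.4, -0.4, -0.2]
grip_width: 0.0
grip_force: 0.0
pos [543.406  78.075 119.939] axes cols
 [[ 0.005  0.161  0.987]
 [ 0.002 -0.987  0.161]
 [ 1.     0.001 -0.005]]
shift tool [ 2.328  1.312 51.037] rotvec tool [-0.005  0.005  0.001] |rot|deg 0.4075056462746661
force [ 0.373 -0.416 -0.219] t 8.275 j [-0.281  0.76   2.365  2.699  1.551 -1.565] w 0.00031898448635474925
```

View pics/s2.png

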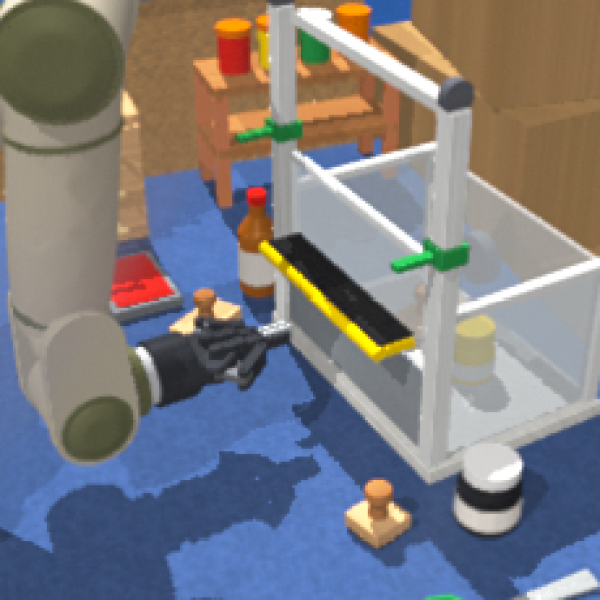

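The fingertips, near (285,330) in the crop, sit just in front of and below the lip, which runs from (262,245) to (410,350). Nothing loose is nearby, so I'll go under and feel upward.

```bash
python3 -m jog '[{"tx":0,"ty":0,"tz":17,"ax":0,"ay":0,"az":0,"jaw":1},{"tx":0,"ty":0,"tz":17,"ax":0,"ay":0,"az":0,"jaw":1},{"tx":0,"ty":0,"tz":16,"ax":0,"ay":0,"az":0,"jaw":1},{"tx":0,"ty":0,"tz":0,"ax":0,"ay":0,"az":0,"jaw":1}]'
python3 -m jog '[{"tx":4,"ty":0,"tz":0,"ax":0,"ay":0,"az":0,"jaw":1},{"tx":4,"ty":0,"tz":0,"ax":0,"ay":0,"az":0,"jaw":1},{"tx":3,"ty":0,"tz":0,"ax":0,"ay":0,"az":0,"jaw":1},{"tx":3,"ty":0,"tz":0,"ax":0,"ay":0,"az":0,"jaw":1}]'
python3 -m jog '[{"tx":3,"ty":0,"tz":0,"ax":0,"ay":0,"az":0,"jaw":1},{"tx":3,"ty":0,"tz":0,"ax":0,"ay":0,"az":0,"jaw":1}]'
python3 -m jog '[{"tx":3,"ty":0,"tz":0,"ax":0,"ay":0,"az":0,"jaw":1},{"tx":3,"ty":0,"tz":0,"ax":0,"ay":0,"az":0,"jaw":1}]'
```

```text
time_s: 8.82
eef_pos: [592.1, 86.2, 120.3]
ee_rot: [-0.056, 0.706, 0.058, 0.704]
force: [-0.8, 0.1, -0.3]
grip_width: 0.002
grip_force: 0.0
time_s: 9.32
eef_pos: [591.6, 85.7, 133.0]
ee_rot: [-0.055, 0.706, 0.058, 0.703]
force: [0.2, 0.2, -0.8]
grip_width: 0.002
grip_force: 0.0
time_s: 9.57
eef_pos: [591.7, 85.8, 138.5]
ee_rot: [-0.055, 0.707, 0.058, 0.703]
force: [0.2, 0.6, -2.7]
grip_width: -0.002
grip_force: 1.4
time_s: 9.82
eef_pos: [591.7, 85.8, 144.7]
ee_rot: [-0.055, 0.706, 0.058, 0.703]
force: [-0.5, -0.2, -3.3]
grip_width: 0.001
grip_force: 1.4
```

```bash
python3 -m jog '[{"tx":6,"ty":0,"tz":0,"ax":0,"ay":0,"az":0,"jaw":1},{"tx":8,"ty":0,"tz":0,"ax":0,"ay":0,"az":0,"jaw":1},{"tx":8,"ty":0,"tz":0,"ax":0,"ay":0,"az":0,"jaw":1},{"tx":8,"ty":0,"tz":0,"ax":0,"ay":0,"az":0,"jaw":1},{"tx":8,"ty":0,"tz":0,"ax":0,"ay":0,"az":0,"jaw":1}]'
python3 -m jog '[{"tx":8,"ty":0,"tz":0,"ax":0,"ay":0,"az":0,"jaw":1},{"tx":8,"ty":0,"tz":0,"ax":0,"ay":0,"az":0,"jaw":1},{"tx":8,"ty":0,"tz":0,"ax":0,"ay":0,"az":0,"jaw":1},{"tx":8,"ty":0,"tz":0,"ax":0,"ay":0,"az":0,"jaw":1},{"tx":8,"ty":0,"tz":0,"ax":0,"ay":0,"az":0,"jaw":1}]'
python3 -m jog '[{"tx":8,"ty":0,"tz":0,"ax":0,"ay":0,"az":0,"jaw":1},{"tx":8,"ty":0,"tz":0,"ax":0,"ay":0,"az":0,"jaw":1},{"tx":5,"ty":0,"tz":0,"ax":0,"ay":0,"az":0,"jaw":1},{"tx":3,"ty":0,"tz":0,"ax":0,"ay":0,"az":0,"jaw":1},{"tx":0,"ty":0,"tz":0,"ax":0,"ay":0,"az":0,"jaw":1}]'
cat > meas.py <<'E'
from seg import *
for n in('side','top'):
    g,y=parts(n)
    # local booth frame
    a=.157;f=lambda p:np.c_[p[:,0]*np.cos(a)+p[:,1]*np.sin(a),-p[:,0]*np.sin(a)+p[:,1]*np.cos(a),p[:,2]]
    g,y=f(g),f(y); xm=np.percentile(g[:,0],2)
    print(n,'lip x',np.percentile(y[:,0],3),'z pct',np.percentile(y[:,2],[5,25,50,75,95]),end=' ')
    for s in(g[g[:,1]>0],g[g[:,1]<0]): 
        q=s[s[:,0]<xm+30];print('pointer z',np.percentile(q[:,2],[5,25,50,75,95]),len(q),end=' ')
    print()
from h import *
c=capture('side');cv2.imwrite('pics/m%d.png'%int(sense()['time_s']*10),cv2.resize(c['color'][90:240,190:340][...,::-1],(600,600),interpolation=3))
E
python3 meas.py; python3 plan.py 594 85 268 0; ls pics
```

```text
time_s: 10.45
eef_pos: [591.8, 86.0, 183.4]
ee_rot: [-0.055, 0.706, 0.058, 0.704]
force: [-0.3, -0.6, -3.1]
grip_width: -0.001
grip_force: 1.6
time_s: 11.08
eef_pos: [592.0, 86.2, 223.3]
ee_rot: [-0.055, 0.706, 0.058, 0.704]
force: [-2.0, -2.2, -3.8]
grip_width: 0.0
grip_force: 1.6
time_s: 11.7
eef_pos: [592.3, 86.5, 247.4]
ee_rot: [-0.055, 0.706, 0.058, 0.704]
force: [-0.2, -0.5, 1.0]
grip_width: -0.001
grip_force: 0.0
side lip x 573.7705932591365 z pct [266.  270.4 273.1 275.2 276.5] pointer z [285.6 288.9 291.4 292.5 294.6] 35 pointer z [287.2 289.5 291.3 292.7 293.8] 50 
top lip x 574.3561777004498 z pct [270.7 272.7 274.5 276.4 278.8] pointer z [287.3 290.  291.5 292.6 294.3] 70 pointer z [288.1 289.8 291.4 292.5 294.2] 70 
pos [592.305  86.405 247.113] axes cols
 [[ 0.002  0.159  0.987]
 [ 0.005 -0.987  0.159]
 [ 1.     0.005 -0.003]]
shift tool [20.883  1.757  1.389] rotvec tool [-0.003  0.003  0.005] |rot|deg 0.365554886842715
force [ 0.583 -0.259 -0.926] t 11.85 j [-0.212  0.366  2.249  2.717  1.081 -1.367] w -0.007822132565857938
m118.png
s1.png
s2.png
side0.png
t1.png
top0.png
```

```bash
cat > rub.py <<'E'
from seg import *
a=.157
f=lambda p:np.c_[p[:,0]*np.cos(a)+p[:,1]*np.sin(a),-p[:,0]*np.sin(a)+p[:,1]*np.cos(a),p[:,2]]
for n in('top','side'):
    R,G=[],[]
    for k in range(3):
        c=capture(n);h=cv2.cvtColor(c['color'],cv2.COLOR_RGB2HSV).astype(int)
        m=(h[...,2]<60)
        p=f(cloud(c,m));p=p[(p[:,0]>590)&(p[:,0]<618)&(abs(p[:,1]+9)<120)&(p[:,2]>150)&(p[:,2]<330)];R.append(p)
        g=f(parts(n)[0]) ; g=g[g[:,0]<np.percentile(g[:,0],2)+30]; G.append(g)
    p=np.vstack(R);g=np.vstack(G)
    sd=g[:,1]>0
    print(n,'rubber z',np.median(p[:,2]),p[:,2].std(),len(p),'pointer y,z',[ (np.median(g[s][:,1]),np.median(g[s][:,2])) for s in(sd,~sd)],'lift needed (flat tops)',np.median(g[:,2])+6.5-np.median(p[:,2]))
E
python3 rub.py
```

```text
top rubber z 277.4409669389289 1.7440440490465456 2973 pointer y,z [(np.float64(157.1664318598867), np.float64(291.08143521297484)), (np.float64(-178.44615442488848), np.float64(290.9672715905153))] lift needed (flat tops) 20.091847130091423
side rubber z 278.23857475537955 1.2025034983589553 1191 pointer y,z [(np.float64(153.1175251857979), np.float64(291.67221565390594)), (np.float64(-181.731991672659), np.float64(291.04186772731754))] lift needed (flat tops) 19.503569530252094
```

View pics/m118.png

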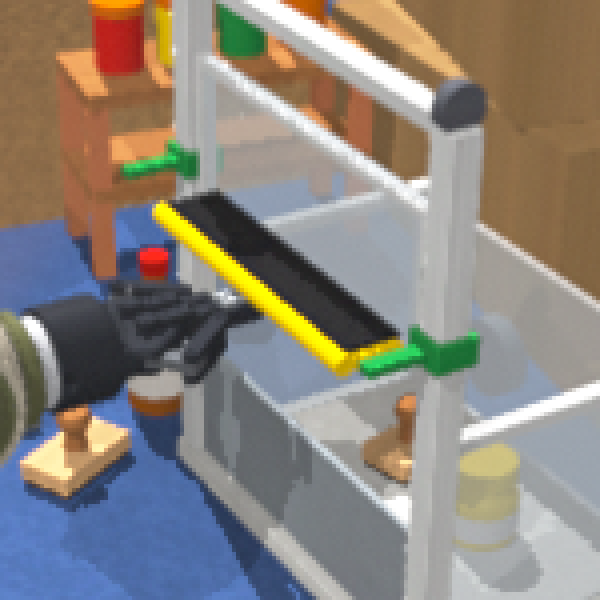

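The lip is just below the pointers: its left end is near (160,210) and the left pointer near (125,170). The depth comparison says about 20 mm more. I'll raise it 18 mm gently and measure again.

```bash
python3 -m jog '[{"tx":4,"ty":0,"tz":0,"ax":0,"ay":0,"az":0,"jaw":1},{"tx":5,"ty":0,"tz":0,"ax":0,"ay":0,"az":0,"jaw":1},{"tx":4,"ty":0,"tz":0,"ax":0,"ay":0,"az":0,"jaw":1},{"tx":3,"ty":0,"tz":0,"ax":0,"ay":0,"az":0,"jaw":1},{"tx":2,"ty":0,"tz":0,"ax":0,"ay":0,"az":0,"jaw":1}]'
python3 -m jog '[{"tx":0,"ty":0,"tz":0,"ax":0,"ay":0,"az":0,"jaw":1}]'
python3 rub.py
```

```text
time_s: 13.08
eef_pos: [592.1, 86.4, 264.9]
ee_rot: [-0.055, 0.706, 0.058, 0.704]
force: [-1.0, -1.5, -2.6]
grip_width: -0.0
grip_force: 1.4
time_s: 13.2
eef_pos: [592.2, 86.5, 265.2]
ee_rot: [-0.055, 0.706, 0.058, 0.704]
force: [0.2, -0.5, -0.9]
grip_width: -0.0
grip_force: 0.6
top rubber z 295.1090812523877 1.75699118763504 3083 pointer y,z [(np.float64(157.06555178746285), np.float64(291.1901081273355)), (np.float64(-178.58316652963862), np.float64(291.42347182013555))] lift needed (flat tops) 2.6933293062799066
side rubber z 296.1202130081108 1.1870098363919168 1183 pointer y,z [(np.float64(153.64314697527465), np.float64(291.20665920917145)), (np.float64(-181.67304451752005), np.float64(291.28826339077125))] lift needed (flat tops) 1.6502752183180291
```

```bash
python3 -m jog '[{"tx":1,"ty":0,"tz":0,"ax":0,"ay":0,"az":0,"jaw":1},{"tx":1.2,"ty":0,"tz":0,"ax":0,"ay":0,"az":0,"jaw":1},{"tx":0,"ty":0,"tz":0,"ax":0,"ay":0,"az":0,"jaw":1}]'
python3 rub.py
```

```text
time_s: 14.18
eef_pos: [592.1, 86.4, 266.8]
ee_rot: [-0.055, 0.706, 0.058, 0.703]
force: [1.2, -0.5, -2.6]
grip_width: -0.002
grip_force: 1.3
top rubber z 296.6988537916005 1.7577540707234998 3093 pointer y,z [(np.float64(157.07056130090905), np.float64(291.1426973511691)), (np.float64(-178.2309061815637), np.float64(291.3933202866997))] lift needed (flat tops) 1.1405073488729158
side rubber z 297.77545336811863 1.1529095718701312 1173 pointer y,z [(np.float64(153.0870992629471), np.float64(291.4568771778886)), (np.float64(-181.585772033303), np.float64(291.3495501542542))] lift needed (flat tops) 0.08264166816252327
```

That is level to within about 0.6 mm. Now I'll lower the hand clear and draw back.

```bash
python3 -m jog '[{"tx":-6,"ty":0,"tz":0,"ax":0,"ay":0,"az":0,"jaw":1},{"tx":-10,"ty":0,"tz":0,"ax":0,"ay":0,"az":0,"jaw":1},{"tx":-4,"ty":0,"tz":-10,"ax":0,"ay":0,"az":0,"jaw":1},{"tx":0,"ty":0,"tz":-20,"ax":0,"ay":0,"az":0,"jaw":1},{"tx":0,"ty":0,"tz":-25,"ax":0,"ay":0,"az":0,"jaw":1}]'
python3 -m jog '[{"tx":0,"ty":0,"tz":-25,"ax":0,"ay":0,"az":0,"jaw":1},{"tx":0,"ty":0,"tz":-20,"ax":0,"ay":0,"az":0,"jaw":1},{"tx":0,"ty":0,"tz":0,"ax":0,"ay":0,"az":0,"jaw":1},{"tx":0,"ty":0,"tz":0,"ax":0,"ay":0,"az":0,"jaw":1}]'
python3 rub.py; python3 meas.py; python3 plan.py 500 70 247 0|tail -1; ls pics
```

```text
time_s: 15.4
eef_pos: [536.8, 77.6, 246.9]
ee_rot: [-0.055, 0.706, 0.058, 0.704]
force: [-0.6, 0.1, -1.1]
grip_width: -0.001
grip_force: 0.0
time_s: 15.9
eef_pos: [493.9, 70.3, 247.6]
ee_rot: [-0.055, 0.706, 0.058, 0.704]
force: [0.7, -0.8, -0.2]
grip_width: 0.003
grip_force: 0.0
top rubber z 296.8219786643017 1.7706598510709006 3091 pointer y,z [(np.float64(157.2009994090502), np.float64(291.29327352253233)), (np.float64(-178.30989713341606), np.float64(291.5482954688094))] lift needed (flat tops) 1.1346631580204303
side rubber z 297.7992254978561 1.1229902862823462 1171 pointer y,z [(np.float64(153.59115073260352), np.float64(291.58659639813516)), (np.float64(-181.70455995805855), np.float64(291.1285778663886))] lift needed (flat tops) 0.007991587152503143
side lip x 573.7250908265366 z pct [285.  289.  292.3 294.5 296.3] pointer z [286.6 288.7 291.2 292.6 294.6] 38 pointer z [286.5 289.6 291.5 292.5 293.3] 53 
top lip x 574.499673035695 z pct [290.  292.2 294.2 295.9 298.7] pointer z [287.4 289.2 290.8 291.9 294.3] 71 pointer z [288.2 290.  290.9 292.1 294. ] 69 
force [-0.278  0.372  0.134] t 16.65 j [-0.376  0.218  2.524  2.569  1.226 -1.363] w -0.002477431337083835
m118.png
m166.png
s1.png
s2.png
side0.png
t1.png
top0.png
```

View pics/m166.png

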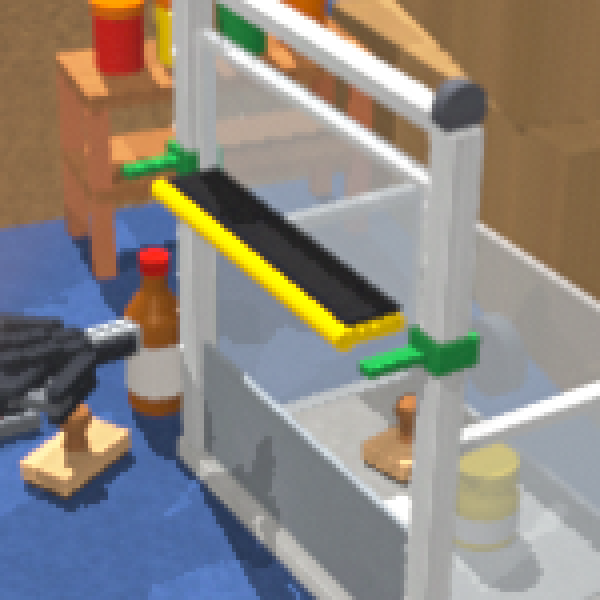

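The picture shows the lip, from (160,188) to (345,338), on the line joining the pointers at (133,168) and (372,365). The hand is clear at (110,340) and the stamps and inks are where they were.

```bash
python3 -c "
from rig import *
print(finish_job())"
```

```text
the job is handed in; nothing more can be done
None
```

The window is up with its lip level with the green pointers, about 1 mm by my depth readings. The hand is drawn back and touching nothing, and the job was handed in at about 17 s of the 48 s allowed; no verdict was returned.

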